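Vent the paint pressure pot and open its filler cap of unknown hand

TASK

Refill time for the paint pressure pot: first vent it by turning the regulator's knob so that its pointer stands at the broad mark of the scale, and leave it there. Then open the pot's filler cap - nobody remembers whether it loosens to the left or to the right, so try both ways - and lift it straight off. Finish while still holding the cap in the gripper, level and still, above the pot's neck and at least 5 cm clear of it; do not disturb the jar or the cup.

Things in the scene. Friction and masses are not known exactly. Their poses are not given: they have to be found in the camera images.
- pot: Aluminium paint pressure pot fixed to the bench, 140 mm across, flat steel top 120 mm above the bench, with a filler neck 64 mm across and 24 mm tall in the middle of the top, covered by the cap. Origin: centre of its underside, on the bench; z up through the neck. Its place and yaw vary.
- cap: Dark steel filler cap on the pot's neck, about 0.3 kg: skirt 78 mm across, 24 mm tall, closed by a disc whose top is 29 mm above the origin, an upright grip bar on it. Origin: centre of the skirt's lower rim, 1 mm above the pot's flat top when seated; x along the bar. Two lugs inside lock it under the neck's rim: a part-turn thread, left- or right-handed at random, not visible.
- cap_grip (a point): Centre line of the cap's grip bar, 53 mm above the cap's origin: where to hold it. The bar is 56 mm long (cap's x), 14 mm thick, its top 62 mm above the cap's origin. Its symmetric shape says nothing of the hand.
- neck_top (a point): Centre of the neck's top, 144 mm above the bench. Turned the wrong way, the cap meets a hard stop within 0.3 rad. Turned the right way it goes easily, about 60 degrees (0.95 to 1.15 rad from its start), to a hard stop; there, and for the last 5 degrees before, it lifts straight off.
- regulator: Grey air regulator box fixed to the bench, 130 x 130 mm, with a white scale disc of 108 mm diameter whose top is 62 mm above the bench, the knob in the middle. Origin: centre of its underside, on the bench; z up. The broad (vent) mark lies from the knob's axis towards the regulator's own -x; ten thin marks follow it clockwise (seen from above) at 30 degree steps. Its place and yaw vary.
- vent_mark (a point): The broad mark, a black bar 6 x 15 mm (the others are thin lines of 2 x 9 mm), 44.5 mm from the knob's axis, 63 mm above the bench.
- knob_pointer (a point): Tip of the knob's white pointer nose, 34 mm from the knob's axis, 67 mm above the bench; it turns with the knob. A white line on top of the bar lies on the same side.
- knob_grip (a point): Point on the knob's axis in its upright grip bar, 96 mm above the bench: where to hold it. The bar is black, 44 mm long (along the pointer's direction), 14 mm thick, its top 104 mm above the bench; it stands on a disc of 52 mm diameter whose top is 70 mm above the bench.
- knob (a joint): Knob angle, rad: 0 with the pointer at the broad mark, growing clockwise seen from above; no end stops, slight friction (0.03 N m), it stays where it is left.
- jar: Bystander: closed paint jar, 64 mm across, 85 mm tall; origin at the centre of its underside.
- cup: Bystander: open white mixing cup, 70 mm across the rim, 70 mm tall; origin at the centre of its underside.

How it is judged:
On the way, in this order (a step that is already met when the one before it is completed fails the run):
1. the knob's pointer stands at the broad mark, with the cap still on (x of knob_pointer in the frame of regulator below 0 m and y of knob_pointer in the frame of regulator between -0.0045 and 0.0045 m and z of cap in the frame of pot below 0.13 m), for 0.3 s.
2. the cap is off the neck (z of cap in the frame of pot above 0.15 m), for 0.1 s.
At the end, for the whole second after the job is handed in: Pointer at the broad mark within 4.5 mm sideways at its tip (about 7 degrees); cap held by the fingers, off the pot, its rim at least 190 mm above the bench (46 mm over the neck), within 60 mm of the pot axis, tilted under 0.3 rad, slower than 0.03 m/s (x of knob_pointer in the frame of regulator below 0 m and y of knob_pointer in the frame of regulator between -0.0045 and 0.0045 m and z of cap in the frame of pot above 0.19 m and horizontal distance between cap and pot below 0.06 m and angle between cap's own z axis and vertical below 0.3 rad and linear speed of cap below 0.03 m/s and contact force between the fingers and cap above 1 N and contact force between cap and pot below 0.1 N); the arm keeps its last pose, push and grip.
It fails at once if the cap is raised while the pot is not vented (pointer not at the broad mark) (z of cap in the frame of pot above 0.132 m and not (x of knob_pointer in the frame of regulator below 0 m and y of knob_pointer in the frame of regulator between -0.0045 and 0.0045 m)).
It fails at once if the jar is disturbed (moved more than 30 mm) (distance of jar from where it was at the start of the episode above 0.03 m).
It fails at once if the cup is disturbed (moved more than 30 mm) (distance of cup from where it was at the start of the episode above 0.03 m).
It also fails if it takes over 72 s, if anything falls off the work surface, if the arm or the gripper's body presses on something with over 40 N, if the wrist force passes 120 N, or if a joint passes its speed limit or range.

ROBOT

A 6-joint arm with a two-finger parallel gripper is mounted at the origin on the work surface. World frame = base frame: x ahead of the robot, y to its left, z up, the work surface at z = 0. Lengths are in m, angles in rad, forces in N, time in s.
With the tool pointing down it reaches from about 0.35 to 0.775 m from the base axis. Payload 5.5 kg.
Tool frame: the origin (TCP) lies on the centre line of the jaws, within the pads' length; the fingertips stand 22 mm ahead of it and the grasp point (between the pads) lies 3 mm ahead of it (arm.nose_length is the z of the fingertips in the tool frame, in m); z points along the fingers, y is the line along which they close (so a half turn about z gives the same grasp; the last joint's range is limited). The gripper opens to 85 mm and grips with 20 to 120 N. Pads are 22 mm wide; open, the fingers measure 114 mm over their backs; the gripper's body (76 mm by 85 mm) begins 54 mm behind the grasp point. The pads swing forward as they close: fully open they stand 13 mm farther back than shut.
Start: joints at [-1.247, 0.313, 0.046, 1.304, 0, 1.431], TCP at [0.257, -0.514, 0.253] pointing down, gripper open.
Joint ranges: [-2.76, 2.76], [-0.86, 1.69], [-1.03, 1.26], [-2.2, 2.34], [-1.47, 1.5], [-3.14, 3.14]. Speed limits (rad/s): [2.57, 2.57, 3.14, 3.14, 3.14, 3.14].

INTERFACE

Orientations are given as [roll, pitch, yaw] about the fixed x, y, z axes, in that order (R = Rz(yaw) Ry(pitch) Rx(roll)).
In Python, from bench import arm, readout, capture gives the robot as it stands (arm), with the cameras as plain functions and the readings (readout).
- The arm moves only by the shell command python3 inch.py 'ROWS' [OPENING]. ROWS is a JSON object whose key "rows" holds a list of rows, 1 to 12 of them, each of 6 numbers: dx, dy, dz in shares of the most that a row can go, 1 being 62.5 mm, then a rotation vector rx, ry, rz in normalised numbers (1 is 2 rad); each row shifts and turns the commanded pose from where the row before left it, along the tool's axes as they then stand; what a row does not reach is not made up. A row lasts 1/8 s, in which the tool goes at most 0.0625 m and 0.188 rad, less where a joint would pass 70% of its speed; a pose out of reach is approached as far as the arm can. OPENING is the opening from 0.0 (shut) to 1.0 (fully open), set as the command begins (- or left out keeps the last). The fingers move at their own pace and stop on an object; the grip force is fixed at half the most. Time passes only in rows, so rows that do not move let the fingers close. It prints the time, the measured TCP pose, the force, the opening and the grip force at its end. Shift and turn numbers lie between -1 and 1, and a call with a number outside is refused. Input that does not fit is refused with a message, and nothing moves.
- readout.read_state(): the state, without advancing time (a new reading comes with each control period).
- capture(name): name is "side" or "top" or "wrist"; returns a dict with "frame" (400x640x3 uint8, red, green, blue), "intrinsics" (3x3 intrinsics, pixels), "k1" (the pictures are not rectified: a ray, as slopes to the right and down, at radius r is drawn at 1 + k1 r^2 times it, then the intrinsics apply), "xyz" and "attitude" of the camera in the world; the wrist camera has in their place "T_tool_cam" (4x4, takes a point from camera to tool coordinates, whose origin is the TCP and whose axes are the flange's). Camera axes: x right, y down, z forward; pixel columns grow to the right and rows downward; lengths in m; the calibration is good to about 2 mm. A picture is of the moment at which its call begins: read the wrist's pose just before it. There is no depth.
- arm.close_job(): hands the job in; it is judged then, once.
The state is a dict: "time": time; "qpos": joint angles; "qd": joint speeds; "joint_torque": joint torques, N m; "ee_pos": TCP position; "tool_rot": TCP orientation; "force": force on the tool from outside, world axes, zero at the start; "torque": the same for the moment, N m; "gripper_width": opening from 0.0 (shut) to 1.0 (fully open); "finger_force": force on a finger pad.
Only numpy, scipy, OpenCV 4.12 (cv2) and the standard library are available. Lean on these libraries where they do the work, as an engineer would, in place of code of your own. Each camera call takes 0.05 s, during which the arm holds its last target. There are 200 camera calls.

## Working session

There is one attempt and no reset: what is moved stays moved. The work goes in short steps, Python scripts to look and compute and a shell command to move; the robot and the scene stay as the last step left them, time stands still between calls to the robot, and variables do not carry over. Pictures are saved under pics/ and viewed, at most 10 in all, crops included, and the job is handed in when it is done.

```bash
ls; mkdir -p pics
cat > h.py <<'E'
import numpy as np, cv2
from scipy.spatial.transform import Rotation as R
from bench import arm, readout, capture
def rot(a):
    a=np.array(a,float)
    return a if a.shape==(3,3) else R.from_euler('xyz',a).as_matrix()
def cam(name):
    s=readout.read_state(); c=capture(name)
    if 'T_tool_cam' in c:
        T=np.eye(4);T[:3,:3]=rot(s['tool_rot']);T[:3,3]=s['ee_pos'];T=T@np.array(c['T_tool_cam'])
        c['R'],c['p']=T[:3,:3],T[:3,3]
    else: c['R'],c['p']=rot(c['attitude']),np.array(c['xyz'])
    c['K']=np.array(c['intrinsics']); return c
def ray(c,uv):
    K=c['K'];k=c['k1']
    n=cv2.undistortPoints(np.array([[uv]],float),K,np.array([k,0,0,0.]))[0,0]
    return c['R']@np.array([n[0],n[1],1])
def plane(c,uv,z):
    d=ray(c,uv);return c['p']+d*(z-c['p'][2])/d[2]
def proj(c,P):
    q=c['R'].T@(np.array(P)-c['p']);n=q[:2]/q[2];n=n*(1+c['k1']*(n@n));return c['K'][:2,:2]@n+c['K'][:2,2]
def save(c,f,box=None,s=1):
    im=c['frame'][:,:,::-1]
    if box: x0,y0,x1,y1=box; im=im[y0:y1,x0:x1]
    cv2.imwrite('pics/'+f,cv2.resize(im,None,fx=s,fy=s,interpolation=cv2.INTER_CUBIC))
E
python3 - <<'E'
from h import *
c=cam('top');save(c,'top0.png');print(c['p'],c['R'],c['K'],c['k1'],c['attitude'])
d=cam('side');save(d,'side0.png');print(d['p'],d['attitude'])
s=readout.read_state();print(s)
for n,q in (('t',c),('s',d)): print(n,proj(q,s['ee_pos']))
E
```

```text
bench.py
inch.py
pics
[0.45312099 0.00186373 0.899361  ] [[-0.00304037 -0.99045805  0.13778101]
 [-0.99999363  0.00275385 -0.00227007]
 [ 0.00186898 -0.13778703 -0.99046012]] [[415.81666356   0.         319.60387603]
 [  0.         415.81666356 196.74186994]
 [  0.           0.           1.        ]] -0.07832026356441975 [-3.00336562e+00 -1.86898267e-03 -1.57383670e+00]
[ 0.43154849 -0.6863522   0.68567313] [-2.24461330e+00  3.39025757e-04 -1.90270228e-01]
{'time': 0.1, 'qpos': array([-1.24660581e+00,  3.13946741e-01,  4.51047054e-02,  1.30356960e+00,
        2.55709019e-06,  1.43119590e+00]), 'qd': array([ 1.29702571e-03, -2.17150033e-03,  3.72441413e-03,  1.51094749e-03,
        1.45951638e-03,  2.13647186e-05]), 'joint_torque': array([ 2.03061689e-03, -4.81725061e+01,  2.99243063e+01,  1.27526291e-02,
       -1.13930589e-04,  5.98733521e-06]), 'ee_pos': array([ 0.25708448, -0.5138794 ,  0.25249075]), 'tool_rot': array([-3.13999341e+00, -2.27298203e-04,  4.63790762e-01]), 'force': array([-1.03383692,  0.7067908 , -0.66747096]), 'torque': array([ 0.02715118,  0.01879791, -0.00240349]), 'finger_force': 0.0, 'gripper_width': 1.0029329115735137}
t [643.08803088 373.75149915]
s [ 41.62323507 548.09275507]
```

View pics/top0.png

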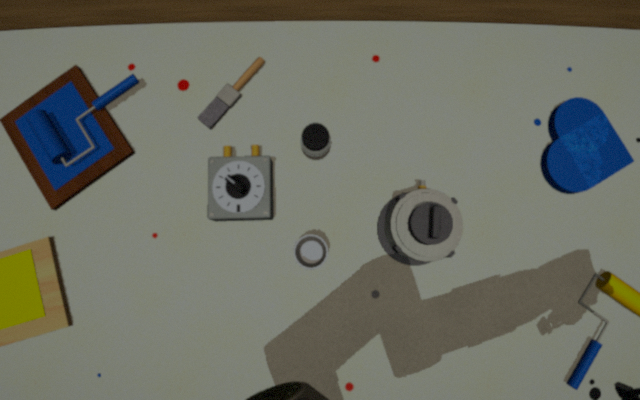

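View pics/side0.png

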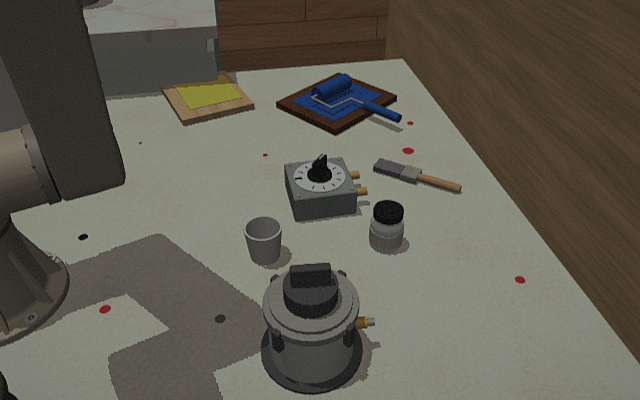

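The top view shows the regulator at about (238,187), with the broad mark near (238,208) and the pointer towards the upper left. The cap is at (432,222) with its bar running up the image, the jar at (315,140) and the cup at (311,250). Next I'll measure these from masks.

Run:
```python
from h import *
c=cam('top');f=c['frame']
a=f[145:230,195:280];b=f[180:270,380:470]
im=np.hstack([cv2.resize(x[:85,:85],None,fx=4.6,fy=4.6,interpolation=cv2.INTER_CUBIC) for x in (a,b)])
cv2.imwrite('pics/crop0.png',im[:,:,::-1])
g=f.astype(int)
# scale disc: bright; regulator
gray=cv2.cvtColor(f,cv2.COLOR_RGB2GRAY)
def comp(mask,box):
    x0,y0,x1,y1=box;m=np.zeros_like(mask);m[y0:y1,x0:x1]=mask[y0:y1,x0:x1]
    cs,_=cv2.findContours(m.astype(np.uint8),cv2.RETR_EXTERNAL,cv2.CHAIN_APPROX_NONE)
    return sorted(cs,key=cv2.contourArea)[::-1]
disc=comp(gray>140,(205,155,272,222))
for q in disc[:2]:
    print('disc',cv2.contourArea(q),cv2.fitEllipse(q)); e=cv2.fitEllipse(q)[0]
    print(plane(c,e,.062))
box=comp((gray<140)|True,(0,0,1,1))
print('gray row through knob',gray[187,205:275],gray[165:225,238])
print('cap row',gray[222,380:470],gray[180:270,432])
```

```text
gray row through knob [127 127 119 100  96  99 104 119 127 126 118 107  90  92  96 115 126 130
 130 121  95  52  19  19  22  26  19  21  16  13  19  18  26  25  21  23
  13  14  13  19   0  13   9  20  33  73 113 126 129 130 128 123 120 118
 120 122 129 130 125 113 102  99  96  93  79  52  33  46  70  90] [100  98  98 104 120 130 133 126  97  59  29  23  20  14  19  11  16   7
  19  19  23  24  25  27  11  19  25  27  28  24  26  29  35  69 113 128
 130 129 124  96  59  40  34  38  40  43  64  96 103 102 101 101  89  63
  48  77 114 127 129 128]
cap row [ 58  59  63  57  51  47  41  41  45  44  79 112 119 122 115 107  95 115
 122 121 119 119 119 121 119 117 107  83  43  23  35  52  59  59  59  62
  58  58  59  61  60  60  62  59  56  57  57  57  46  27   5  15  24  35
  51  58  55  56  56  52  51  52  57  63  60  60  60  55  58  61  59  59
  82 108 118 117 116 114 114 115 114 113 118 128 127 129 126 129 129 129] [129 129 128 129 129 131 131 126 124 120 116 115 115 112 117 116 118 119
 118 119 114  96  74  58  43  35  36  24  16   7   9  19  16  21  21  16
  14  19  16  20  23  14  24  27  23  21  25  18  24  20  31  29  27  31
  37  31  28  22  39  58  59  58  62  67  83 114 121 121 123 121 122 120
 123 122 122 120 119 118 118 115 114 110 123 129 131 128 129 131 128 128]
```

View pics/crop0.png

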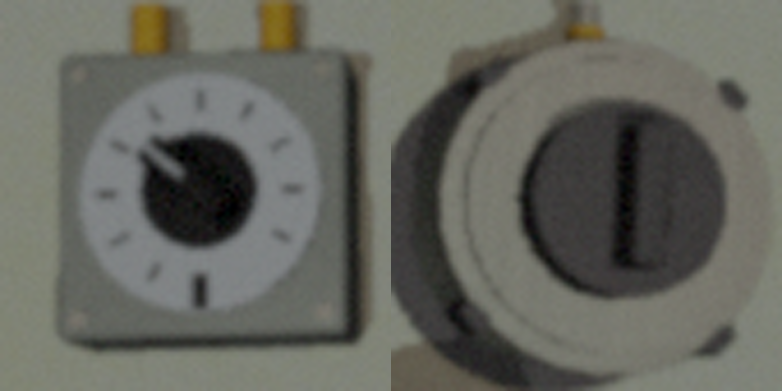

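The crop shows the broad mark straight down from the disc centre (regulator yaw about 0). The pointer is about 126° clockwise from it, and the cap bar lies roughly along image vertical (world x).

Run:
```python
from h import *
c=cam('top')
def p(cx,cy,ox,oy,z): return plane(c,(ox+cx/4.6-.4,oy+cy/4.6-.4),z)[:2].round(4)
print('disc',p(200,192,195,145,.062),'mark',p(201,291,195,145,.063),'nose',p(147,152,195,145,.067),'line',p(165,163,195,145,.104))
print('cap disc',p(625,199,380-85,180,.15),'bar ends',p(628,125,295,180,.183),p(624,265,295,180,.183))
print('jar',plane(c,(315,133),.085),'cup',plane(c,(311,250),.07))
w=cam('wrist');print(np.array(w['T_tool_cam']).round(3),w['K'],w['k1'])
```

```text
disc [0.5916 0.1667] mark [0.5472 0.165 ] nose [0.6088 0.1898] line [0.5971 0.1736]
cap disc [ 0.5089 -0.201 ] bar ends [ 0.5346 -0.1943] [ 0.4816 -0.1907]
jar [0.69669986 0.00892038 0.085     ] cup [0.46201985 0.01733091 0.07      ]
[[ 0.    -0.949 -0.315  0.081]
 [ 1.     0.001 -0.001  0.001]
 [ 0.001 -0.315  0.949 -0.121]
 [ 0.     0.     0.     1.   ]] [[351.64647459   0.         324.5490128 ]
 [  0.         351.64647459 199.08370627]
 [  0.           0.           1.        ]] -0.07946885710383683
```

Units first: shifts go in shares of 62.5 mm and turns go in shares of 2 rad. So 0.048 m is 0.768, -0.037 m is -0.592.

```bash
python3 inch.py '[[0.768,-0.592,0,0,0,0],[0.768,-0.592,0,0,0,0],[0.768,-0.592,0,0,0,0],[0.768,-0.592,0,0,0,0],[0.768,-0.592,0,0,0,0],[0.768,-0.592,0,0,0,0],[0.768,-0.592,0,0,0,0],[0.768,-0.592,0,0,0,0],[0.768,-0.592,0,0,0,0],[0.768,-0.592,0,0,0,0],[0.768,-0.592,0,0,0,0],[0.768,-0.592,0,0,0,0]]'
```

```text
refused: ROWS must be an object with the rows under "rows". Nothing was moved.
```

The error is about the shape of the input: an object with the rows under "rows". Fixing that and sending the same move.

```bash
python3 inch.py '{"rows":[[0.768,-0.592,0,0,0,0],[0.768,-0.592,0,0,0,0],[0.768,-0.592,0,0,0,0],[0.768,-0.592,0,0,0,0],[0.768,-0.592,0,0,0,0],[0.768,-0.592,0,0,0,0],[0.768,-0.592,0,0,0,0],[0.768,-0.592,0,0,0,0],[0.768,-0.592,0,0,0,0],[0.768,-0.592,0,0,0,0],[0.768,-0.592,0,0,0,0],[0.768,-0.592,0,0,0,0]]}'
```

```text
time: 1.75
ee_pos: [0.5744, 0.1425, 0.2533]
tool_rot: [3.141, -0.0, 0.464]
force: [1.7, 0.1, 0.3]
gripper_width: 1.007
finger_force: 0.0
```

In the tool's units: 0.026 m is 0.416, -0.0135 m is -0.216, -0.15 rad / 2 = -0.075.

```bash
python3 inch.py '{"rows":[[0.416,-0.216,0,0,0,0],[0,0,0,0,0,-0.075],[0,0,0,0,0,-0.075],[0,0,0,0,0,-0.075],[0,0,0,0,0,0],[0,0,0,0,0,0]]}'
python3 - <<'E'
from h import *
c=cam('wrist');save(c,'w1.png');print(readout.read_state()['ee_pos'],readout.read_state()['tool_rot'],readout.read_state()['qpos'])
for n,P in (('disc',(.5916,.1667,.062)),('mark',(.547,.166,.063))): print(n,proj(c,P))
E
```

```text
time: 2.5
ee_pos: [0.5909, 0.1641, 0.2532]
tool_rot: [3.142, 0.0, 0.911]
force: [-0.3, 0.1, 0.5]
gripper_width: 0.999
finger_force: 0.0
[0.59093727 0.16411581 0.2532257 ] [3.14159128e+00 1.43037455e-04 9.11778392e-01] [ 1.40126461e-01  3.89493808e-01  1.55315862e-01  1.33671995e+00
 -1.00724664e-04  2.36994073e+00]
disc [323.24840104 172.38233336]
mark [286.08659491 201.59308324]
```

View pics/w1.png

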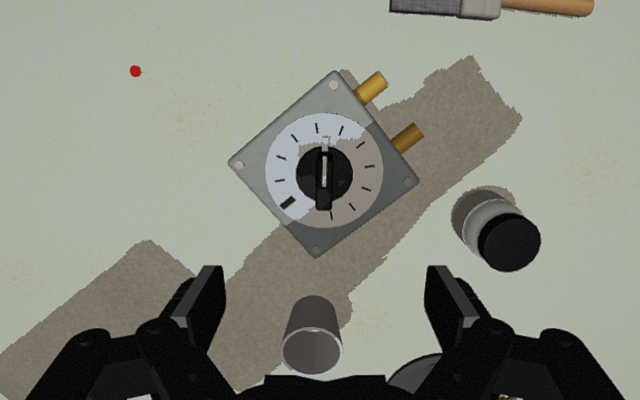

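The picture shows the knob bar aligned with the image vertical at about (325,175), the white nose at (325,142) and the broad mark at (289,202). I'll now measure the marks and the bar angle accurately.

```bash
cat > marks.py <<'E'
from h import *
from scipy.optimize import least_squares
def run(c0):
    c=cam('wrist');f=c['frame'];g=cv2.cvtColor(f,cv2.COLOR_RGB2GRAY)
    bh=cv2.morphologyEx(g,cv2.MORPH_BLACKHAT,np.ones((13,13)))
    n,l,st,ce=cv2.connectedComponentsWithStats((bh>35).astype(np.uint8))
    pts=[];ar=[]
    for i in range(1,n):
        P=plane(c,ce[i],.063)[:2];r=np.hypot(*(P-c0))
        if .039<r<.05 and st[i,4]>6: pts.append(P);ar.append(st[i,4])
    pts=np.array(pts);ar=np.array(ar);b=pts[ar.argmax()]
    # rotational fit: marks at k*30deg
    thin=np.delete(pts,ar.argmax(),0)
    s=least_squares(lambda q:np.hypot(*(thin-q[:2]).T)-q[2],[*c0,.046],loss='soft_l1',f_scale=.001).x
    cen=s[:2]
    a=np.arctan2(*(thin-cen).T[::-1]);vent=np.angle(np.mean(np.exp(12j*a)))/12
    vb=np.arctan2(b[1]-cen[1],b[0]-cen[0]); k=np.round((vb-vent)/(np.pi/6)); vf=vent+k*np.pi/6
    print('marks',len(pts),ar,'cen',cen.round(4),s[2].round(4),'vent bar ang',vb.round(4),'fit',vf.round(4),'deg',np.degrees([vb,vf]).round(1))
    return c,cen,vf,b
if __name__=='__main__':
    import sys
    c,cen,v,b=run(np.array([.5916,.1667]))
    save(c,sys.argv[1],(265,110,385,230),5)
    for z in (.067,.07,.104): print(z,proj(c,[*cen,z]).round(1))
E
python3 marks.py w2.png
```

```text
marks 11 [ 32  30  29  26  30  25  29  24 118  20  21] cen [0.5917 0.166 ] 0.0416 vent bar ang -3.1135 fit -3.1165 deg [-178.4 -178.6]
0.067 [323.8 174.2]
0.07 [323.8 175.1]
0.104 [323.7 185.7]
```

View pics/w2.png

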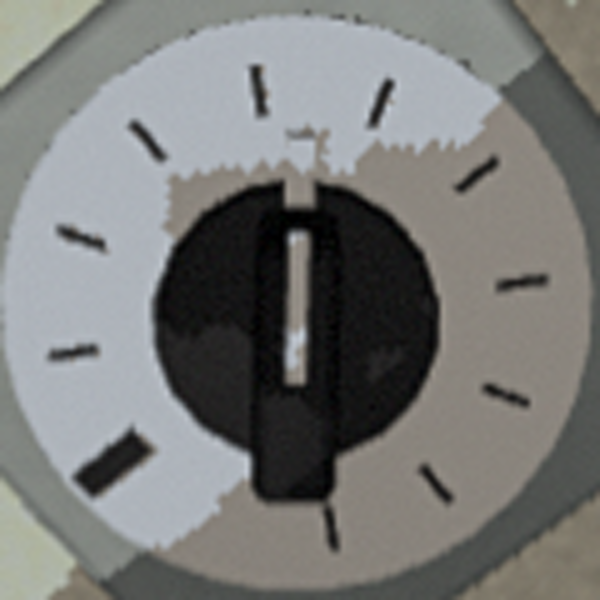

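The centre is at (0.5917, 0.1660) and the vent direction at yaw 3.1665. The nose and line lie within about 0.03 rad of the tool x axis. Next I'll descend and grip.

In the tool's units: 0.04 m is 0.64, 0.03 m is 0.48.

```bash
python3 inch.py '{"rows":[[0.032,-0.0096,0.48,0,0,0],[0,0,0.64,0,0,0],[0,0,0.64,0,0,0],[0,0,0.544,0,0,0],[0,0,0.16,0,0,0],[0,0,0,0,0,0],[0,0,0,0,0,0]]}' && python3 inch.py '{"rows":[[0,0,0,0,0,0],[0,0,0,0,0,0],[0,0,0,0,0,0],[0,0,0,0,0,0],[0,0,0,0,0,0],[0,0,0,0,0,0],[0,0,0,0,0,0],[0,0,0,0,0,0]]}' 0.0
```

```text
time: 3.48
ee_pos: [0.593, 0.1663, 0.1011]
tool_rot: [3.139, -0.002, 0.914]
force: [-0.1, 0.8, 0.3]
gripper_width: 1.0
finger_force: 0.0
time: 4.47
ee_pos: [0.5917, 0.1662, 0.0995]
tool_rot: [3.141, -0.0, 0.914]
force: [-2.3, -0.4, 4.1]
gripper_width: 0.151
finger_force: 59.2
```

In the tool's units: -0.18 rad / 2 = -0.09.

```bash
python3 inch.py '{"rows":[[0,0,0,0,0,-0.09],[0,0,0,0,0,-0.09],[0,0,0,0,0,-0.09],[0,0,0,0,0,-0.09],[0,0,0,0,0,-0.09],[0,0,0,0,0,-0.09],[0,0,0,0,0,-0.09],[0,0,0,0,0,-0.09],[0,0,0,0,0,-0.09],[0,0,0,0,0,-0.09],[0,0,0,0,0,-0.09],[0,0,0,0,0,-0.09]]}' && python3 inch.py '{"rows":[[0,0,0,0,0,-0.0475],[0,0,0,0,0,0],[0,0,0,0,0,0],[0,0,0,0,0,0]]}'
```

```text
time: 5.98
ee_pos: [0.5925, 0.1665, 0.0995]
tool_rot: [3.141, 0.001, 3.08]
force: [-0.1, 1.5, 3.1]
gripper_width: 0.154
finger_force: 59.2
time: 6.48
ee_pos: [0.5925, 0.1665, 0.0996]
tool_rot: [3.141, 0.002, -3.115]
force: [2.2, 3.2, 3.0]
gripper_width: 0.152
finger_force: 59.0
```

In the tool's units: -0.04 m is -0.64, -0.02 m is -0.32.

```bash
python3 inch.py '{"rows":[[0,0,0,0,0,0],[0,0,0,0,0,0],[0,0,0,0,0,0],[0,0,0,0,0,0],[0,0,0,0,0,0],[0,0,0,0,0,0]]}' 1.0 && python3 inch.py '{"rows":[[0,0,-0.32,0,0,0],[0,0,-0.64,0,0,0],[0,0,-0.64,0,0,0],[0,0,-0.64,0,0,0],[0,0,-0.24,0,0,0],[0,0,0,0,0,0],[0,0,0,0,0,0]]}'; python3 marks.py w3.png
```

```text
time: 7.22
ee_pos: [0.5917, 0.1661, 0.0993]
tool_rot: [-3.141, 0.0, -3.114]
force: [0.3, 0.0, -1.0]
gripper_width: 0.999
finger_force: 0.0
time: 8.1
ee_pos: [0.5909, 0.166, 0.2523]
tool_rot: [-3.141, -0.003, -3.114]
force: [-0.3, 0.3, 0.2]
gripper_width: 0.999
finger_force: 0.0
marks 12 [148  29  24  30  21  31  19  28  44  20  31  30] cen [0.5916 0.1662] 0.0415 vent bar ang -3.1059 fit -3.1195 deg [-178.  -178.7]
0.067 [325.3 178.8]
0.07 [325.3 179.7]
0.104 [325.4 190.6]
```

View pics/w3.png

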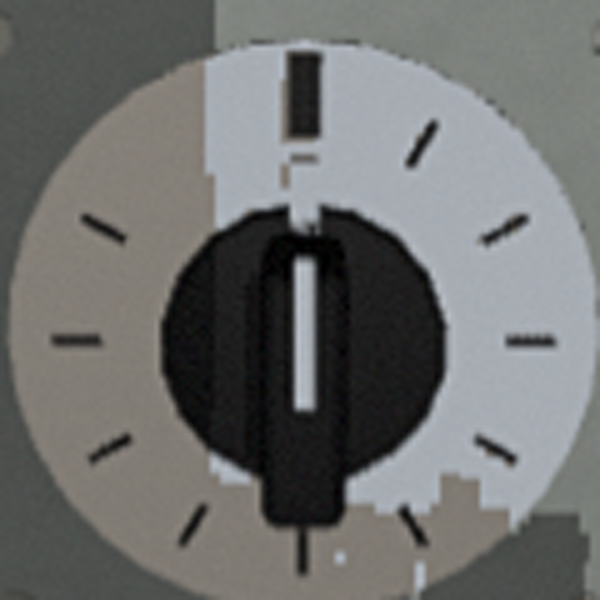

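The pointer nose (crop x ≈ 304) now stands at the broad mark (crop x ≈ 304), so the pot is vented. Next is the cap.

In the tool's units: -0.045 m is -0.72, 0.0115 m is 0.184.

```bash
python3 inch.py '{"rows":[[0.184,-0.72,-0.16,0,0,0],[0.184,-0.72,-0.16,0,0,0],[0.184,-0.72,-0.16,0,0,0],[0.184,-0.72,-0.16,0,0,0],[0.184,-0.72,-0.16,0,0,0],[0.184,-0.72,0,0,0,0],[0.184,-0.72,0,0,0,0],[0.184,-0.72,0,0,0,0],[0,0,0,0,0,0],[0,0,0,0,0,0]]}'
python3 - <<'E'
from h import *
c=cam('wrist');save(c,'w4.png');g=cv2.cvtColor(c['frame'],cv2.COLOR_RGB2GRAY)
s=readout.read_state();print(s['qpos'].round(3))
u,v=proj(c,(.508,-.195,.183)).round().astype(int);print(u,v,proj(c,(.508,-.198,.15)))
print(g[v,u-60:u+60:2]); print(g[v-60:v+60:2,u])
E
```

```text
time: 9.4
ee_pos: [0.5091, -0.1959, 0.3032]
tool_rot: [3.14, -0.002, -3.115]
force: [0.5, -0.6, 0.7]
gripper_width: 0.998
finger_force: 0.0
[-0.514  0.248  0.08   1.404  0.    -0.541]
326 199 [322.24390903 186.49039757]
[141 141 138  63  67  67  69  37  41  43  40  41  39  45  39  41  42  43
  42  42  24  40  44  40  41  43  40  42  34  18  47  40  43  42  45  42
  47  43  42  43  44  42  41  43  43  42  42  43  85  85  89  86  86  83
  87  83  87  85  85  88]
[ 19  27  47  45  46  45  48  43  40  15  25  16  18  29  34  36  32  32
  29  29  28  25  21  26  28  35  44  42  43  43  47  44  41  40  46  41
  43  43  43  45  41  40  41  43  40  40  76  88  87  85  84  85  83  91
 112 114 108 111 166 171]
```

View pics/w4.png

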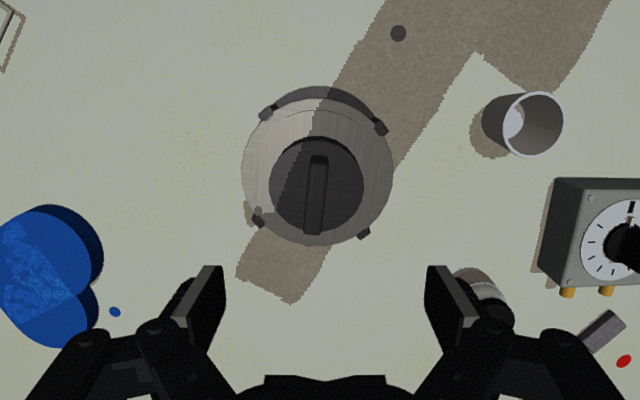

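The cap disc is centred near (316,187), with the bar running from about (318,155) to (313,234), tilted slightly from image vertical. A crop will give me the exact edges.

Run:
```python
from h import *
c=cam('wrist');f=c['frame'];b=f[130:250,260:380]
x=cv2.convertScaleAbs(b,alpha=2.5)
cv2.imwrite('pics/w5.png',cv2.resize(x,None,fx=5,fy=5,interpolation=cv2.INTER_CUBIC)[:,:,::-1])
```

```text
(no output)
```

View pics/w5.png

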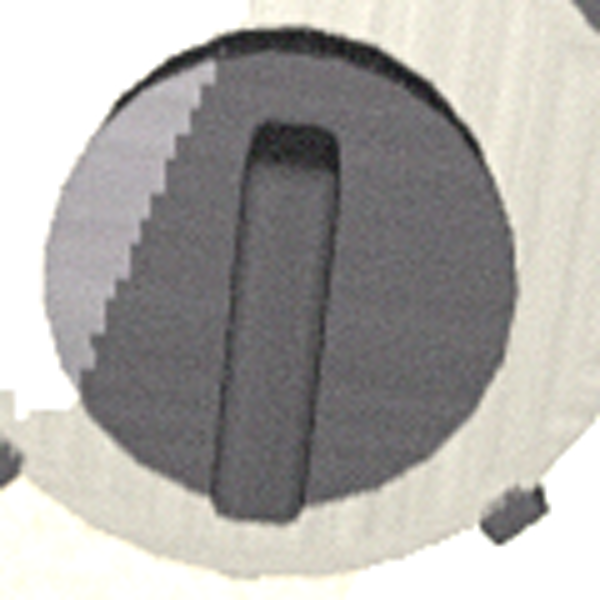

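Run:
```python
from h import *
c=cam('wrist');s=readout.read_state()
p=lambda x,y,z:plane(c,(260+x/5-.4,130+y/5-.4),z)[:2]
a=p(292,165,.183);b=p(259,516,.183);d=p(280,276,.15);m=(a+b)/2
print(a,b,np.hypot(*(a-b)),'disc',d,'mid',m)
yaw=np.arctan2(*(a-b)[::-1]);ty=s['tool_rot'][2];print('yaw',yaw,'tool',ty,'rz',-(yaw-ty))
dl=rot(s['tool_rot']).T@np.r_[(m+d)/2-s['ee_pos'][:2],0.177-s['ee_pos'][2]];print('shift in tool',dl, s['ee_pos'])
```

```text
[ 0.48185272 -0.20084693] [ 0.5354789  -0.20454541] 0.053753568306037246 disc [ 0.50746361 -0.20275239] mid [ 0.50866581 -0.20269617]
yaw 3.0727338551377494 tool -3.1127171643349856 rz -6.185451019472735
shift in tool [ 0.00179565 -0.00767706  0.12694802] [ 0.50970627 -0.19505465  0.30395056]
```

In the tool's units: 0.04 m is 0.64, 0.03 m is 0.48, 0.098 rad / 2 = 0.049.

```bash
python3 inch.py '{"rows":[[0.0288,-0.1232,0.32,0,0,0],[0,0,0.48,0,0,0.049],[0,0,0.64,0,0,0],[0,0,0.48,0,0,0],[0,0,0.112,0,0,0],[0,0,0,0,0,0],[0,0,0,0,0,0]]}' && python3 inch.py '{"rows":[[0,0,0,0,0,0],[0,0,0,0,0,0],[0,0,0,0,0,0],[0,0,0,0,0,0],[0,0,0,0,0,0],[0,0,0,0,0,0],[0,0,0,0,0,0],[0,0,0,0,0,0]]}' 0.0; python3 -c "
from h import *;s=readout.read_state();print(s['torque'].round(2),s['qpos'].round(3))"
```

```text
time: 10.42
ee_pos: [0.509, -0.2042, 0.1789]
tool_rot: [-3.14, 0.002, 3.071]
force: [0.3, -0.7, 0.1]
gripper_width: 1.0
finger_force: 0.0
time: 11.42
ee_pos: [0.508, -0.2038, 0.1776]
tool_rot: [3.141, 0.0, 3.071]
force: [-0.1, 3.0, 4.4]
gripper_width: 0.15
finger_force: 59.6
[0.56 0.13 0.02] [-0.528  0.294 -0.169  1.107  0.    -0.458]
```

In the tool's units: -0.05 rad / 2 = -0.025.

```bash
for i in 1; do python3 inch.py '{"rows":[[0,0,0,0,0,-0.025],[0,0,0,0,0,-0.025],[0,0,0,0,0,-0.025],[0,0,0,0,0,0]]}'; done; python3 -c "
from h import *;s=readout.read_state();print(s['torque'].round(2),s['qpos'].round(3))"
```

```text
time: 11.92
ee_pos: [0.5084, -0.2041, 0.1776]
tool_rot: [-3.141, 0.001, -3.063]
force: [0.9, 1.6, 4.5]
gripper_width: 0.154
finger_force: 59.6
[ 0.44 -0.08  0.05] [-0.528  0.294 -0.169  1.107  0.    -0.607]
```

In the tool's units: -0.05 rad / 2 = -0.025.

```bash
python3 inch.py '{"rows":[[0,0,0,0,0,-0.025],[0,0,0,0,0,-0.025],[0,0,0,0,0,-0.025],[0,0,0,0,0,0]]}'; python3 -c "
from h import *;s=readout.read_state();print(s['torque'].round(2),s['qpos'].round(3))"
```

```text
time: 12.42
ee_pos: [0.5083, -0.2043, 0.1775]
tool_rot: [-3.141, 0.001, -2.914]
force: [1.0, 1.5, 3.7]
gripper_width: 0.149
finger_force: 59.6
[ 0.31 -0.16  0.05] [-0.529  0.294 -0.169  1.107 -0.    -0.757]
```

In the tool's units: -0.05 rad / 2 = -0.025.

```bash
python3 inch.py '{"rows":[[0,0,0,0,0,-0.025],[0,0,0,0,0,-0.025],[0,0,0,0,0,-0.025],[0,0,0,0,0,0]]}'; python3 -c "
from h import *;s=readout.read_state();print(s['torque'].round(2),s['qpos'].round(3))"
```

```text
time: 12.92
ee_pos: [0.5083, -0.2044, 0.1776]
tool_rot: [-3.14, 0.0, -2.764]
force: [1.1, 1.4, 5.4]
gripper_width: 0.148
finger_force: 59.6
[ 0.12 -0.13  0.08] [-0.529  0.294 -0.169  1.107 -0.    -0.906]
```

It has turned 0.45 rad counter-clockwise without meeting a stop, so this is the right way. I'll go on to the end stop.

In the tool's units: -0.08 rad / 2 = -0.04.

```bash
python3 inch.py '{"rows":[[0,0,0,0,0,-0.04],[0,0,0,0,0,-0.04],[0,0,0,0,0,-0.04],[0,0,0,0,0,-0.04],[0,0,0,0,0,-0.04],[0,0,0,0,0,-0.04],[0,0,0,0,0,0]]}'; python3 -c "
from h import *;s=readout.read_state();print(s['torque'].round(2),s['qpos'].round(3))"; python3 inch.py '{"rows":[[0,0,0,0,0,-0.015],[0,0,0,0,0,-0.015],[0,0,0,0,0,0]]}'; python3 -c "
from h import *;s=readout.read_state();print(s['torque'].round(2),s['qpos'].round(3))"
```

```text
time: 13.8
ee_pos: [0.5081, -0.2045, 0.1776]
tool_rot: [-3.141, -0.001, -2.285]
force: [-0.0, -0.7, 6.0]
gripper_width: 0.148
finger_force: 59.7
[-0.04 -0.05  0.12] [-5.290e-01  2.940e-01 -1.690e-01  1.107e+00 -1.000e-03 -1.386e+00]
time: 14.18
ee_pos: [0.5081, -0.2044, 0.1776]
tool_rot: [-3.141, -0.0, -2.224]
force: [-0.1, -0.4, 4.7]
gripper_width: 0.152
finger_force: 59.7
[-0.03 -0.09  0.04] [-5.290e-01  2.940e-01 -1.690e-01  1.107e+00 -1.000e-03 -1.446e+00]
```

Turned 0.99 rad so far. I'll continue in small steps until the stop is felt.

In the tool's units: -0.03 rad / 2 = -0.015.

```bash
T='from h import *;s=readout.read_state();print(s["torque"].round(2),s["qpos"][5].round(3))'; python3 inch.py '{"rows":[[0,0,0,0,0,-0.015],[0,0,0,0,0,-0.015],[0,0,0,0,0,0]]}'|tail -5; python3 -c "$T"; python3 inch.py '{"rows":[[0,0,0,0,0,-0.015],[0,0,0,0,0,-0.01],[0,0,0,0,0,0]]}'; python3 -c "$T"
```

```text
ee_pos: [0.5084, -0.2044, 0.1775]
tool_rot: [-3.14, -0.0, -2.164]
force: [2.7, -1.3, 3.9]
gripper_width: 0.15
finger_force: 59.8
[-0.08 -0.45 -0.51] -1.507
time: 14.92
ee_pos: [0.5084, -0.2044, 0.1776]
tool_rot: [-3.14, 0.0, -2.115]
force: [3.1, -1.0, 5.1]
gripper_width: 0.152
finger_force: 68.8
[-0.03 -0.5  -1.55] -1.556
```

The torque has risen to 1.5 N m, so that is the stop. I'll ease back 0.05 rad and lift gently.

In the tool's units: -0.003 m is -0.048, 0.03 rad / 2 = 0.015.

```bash
python3 inch.py '{"rows":[[0,0,0,0,0,0.015],[0,0,0,0,0,0.01],[0,0,-0.048,0,0,0],[0,0,-0.048,0,0,0],[0,0,0,0,0,0]]}'; python3 -c 'from h import *;s=readout.read_state();print(s["torque"].round(2),s["qpos"][5].round(3))'
```

```text
time: 15.55
ee_pos: [0.5082, -0.2039, 0.1814]
tool_rot: [3.14, 0.0, -2.162]
force: [5.9, -2.2, -6.6]
gripper_width: 0.155
finger_force: 59.7
[-0.58 -1.57 -0.48] -1.508
```

In the tool's units: -0.003 m is -0.048.

```bash
python3 inch.py '{"rows":[[0,0,-0.048,0,0,0],[0,0,-0.048,0,0,0],[0,0,0,0,0,0],[0,0,0,0,0,0]]}'; python3 -c 'from h import *;s=readout.read_state();print(s["torque"].round(2),s["qpos"][5].round(3))'
```

```text
time: 16.05
ee_pos: [0.5073, -0.2036, 0.1883]
tool_rot: [3.139, -0.0, -2.162]
force: [2.7, -0.1, -5.2]
gripper_width: 0.148
finger_force: 59.9
[-0.3  -0.7   0.01] -1.508
```

In the tool's units: -0.015 m is -0.24, -0.01 m is -0.16.

```bash
python3 inch.py '{"rows":[[0,0,-0.096,0,0,0],[0,0,-0.16,0,0,0],[0,0,-0.16,0,0,0],[0,0,-0.24,0,0,0],[0,0,-0.24,0,0,0],[0,0,-0.24,0,0,0],[0,0,-0.16,0,0,0],[0,0,-0.096,0,0,0],[0,0,0,0,0,0],[0,0,0,0,0,0],[0,0,0,0,0,0],[0,0,0,0,0,0]]}'
python3 - <<'E'
from h import *
c=cam('side');save(c,'side1.png');t=cam('top');s=readout.read_state();print(s['force'],np.abs(s['qd']).max())
E
```

```text
time: 17.55
ee_pos: [0.5078, -0.2039, 0.2759]
tool_rot: [3.141, -0.0, -2.162]
force: [-0.1, -0.3, -3.2]
gripper_width: 0.156
finger_force: 60.1
[ 0.67828562 -0.4866931  -3.23933595] 0.002823511232414671
```

View pics/side1.png

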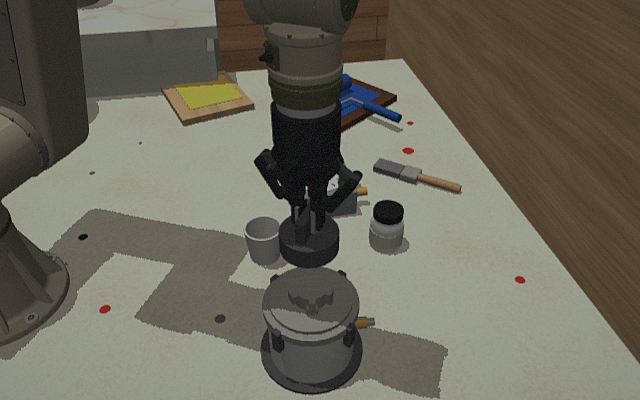

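The picture shows the cap held level at about (309,245), clear above the pot. The jar and cup are untouched, and the measured 3.2 N matches the cap's weight. I'm handing in.

```bash
python3 -c "from bench import arm, readout, capture;print(arm.close_job())"
```

```text
the job is handed in; nothing more can be done
None
```

The job is handed in (no verdict was returned): the regulator pointer is at the broad mark, the cap came off counter-clockwise, and the gripper holds it level and still with its rim at about 0.22 m, about 7.5 cm above the neck.

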